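# Clear the stand post and offer up the clamp bracket

## Task

The roll of orange tape is in the way on the microscope accessory stand: slide it straight up off the post and leave it lying flat inside the grey tray. Then pick up the blue cast bracket by its balance point, which lies close to the heavy ring and not at mid-length, and finish while still holding it level and still over the stand, clear of it: the ring centred over the post with its underside about 3 cm above the post's tip, and the small end above the short black rest pillar. Do not push or knock over the other things on the bench.

Things in the scene. Friction and masses are not known exactly. Their poses are not given: they have to be found in the camera images.
- stand: Fixed stand: cream plate 230 (x) x 80 x 14 mm, blue stripe on top. Origin at the centre of its underside, x from the post towards the rest pillar, z up. At x = -90 mm a black shoulder (diameter 40, top at z = 30 mm) carries the steel post (diameter 16, tip at z = 84 mm); at x = +90 mm a black rest pillar (diameter 20, top at z = 30 mm).
- post_top (a point): Centre of the tip of the steel post, 84 mm above the bench; axes as the stand.
- rest_top (a point): Centre of the top of the black rest pillar, 30 mm above the bench, 180 mm from the post; axes as the stand.
- tape_roll: Roll of orange tape: outside diameter 56 mm, hole 26 mm, height 30 mm, 70 g. Origin at the centre of its underside, z along its axis. It starts around the post on the shoulder, underside 30 mm and top 60 mm above the bench; its underside must rise past 84 mm to clear the post.
- tray: Fixed shallow open grey tray, 150 x 150 mm outside, 16 mm high, walls and floor 5 mm thick. Origin at the centre of its underside, z up; the inner floor is at z = 5 mm. It lies on the left or on the right of the stand, the bracket on the other side.
- bracket: Loose blue cast bracket, 218 mm long, 0.5 to 0.75 kg. Origin on its underside, below the balance point; z up, x along the bar from heavy ring to small end. Ring (outside diameter 52, bore 26, height 34 mm) centred at x = -50.5; bar 14 mm wide (y), z = 14 to 32, from the ring's edge (x = -24.5) to the small solid end (diameter 24, height 34, steel disc on top) at x = +129.5.
- bracket_balance (a point): The balance point: the middle of the bar's cross-section straight above the bracket's origin, 23 mm above its underside and 50.5 mm from the bore's axis. Grip across the bar (along the bracket's y) here, within 1 cm or so.
- bracket_bore (a point): Centre of the ring's bore, at its underside; axes as the bracket.
- bracket_end (a point): Centre of the small end's underside, 180 mm from the bore; axes as the bracket.
- slide_box: Bystander, loose: green closed slide box, 79 x 99 x 34 (mm). Origin at the centre of its underside. Leave it alone.
- petri_dishes: Bystander, loose: two stacked petri dishes, diameter 90, height 28 (mm). Origin at the centre of its underside. Leave it alone.
- reagent_bottle: Bystander, loose: amber bottle with blue cap, diameter 64, height 140 (mm). Origin at the centre of its underside. Leave it alone.
- vial: Bystander, loose: small green glass vial with white cap, diameter 26, height 50 (mm). Origin at the centre of its underside. Leave it alone.
- tube_rack: Bystander, loose: black tube rack, 70 x 170, 62 high over its tube caps (mm). Origin at the centre of its underside. Leave it alone.
- pen_cup: Bystander, loose: white cup with pens, diameter 76, 140 high over the pens (mm). Origin at the centre of its underside. Leave it alone.

How it is judged:
By the outcome, as a careful person would: the job done as asked, in the order asked, and still so for the second after the job is handed in, while the arm keeps its last pose, push and grip.
It also fails if it takes over 58 s, if anything falls off the work surface, if the arm or the gripper's body presses on something with over 40 N, if the wrist force passes 120 N, or if a joint passes its speed limit or range.

## Robot

A 6-joint arm with a two-finger parallel gripper is mounted at the origin on the work surface. World frame = base frame: x ahead of the robot, y to its left, z up, the work surface at z = 0. Lengths are in m, angles in rad, forces in N, time in s.
With the tool pointing down it reaches from about 0.375 to 0.975 m from the base axis. Payload 3.8 kg.
Tool frame: the origin (TCP) lies at the very end of the fingers, on their centre line; the grasp point (between the pads) lies bot.hold_point_z behind it (bot.hold_point_z is the distance from the TCP to the grasp point, in m); z points along the fingers, y is the line along which they close (so a half turn about z gives the same grasp; the last joint's range is limited). The gripper opens to 85 mm and grips with 20 to 120 N. Pads are 22 mm wide; open, the fingers measure 114 mm over their backs; the gripper's body (76 mm by 85 mm) begins 54 mm behind the grasp point. The pads swing forward as they close: fully open they stand 13 mm farther back than shut.
Start: joints at [1.147, 0.264, 1.604, -0, 1.274, -0.037], TCP at [0.255, 0.625, 0.231] pointing down, gripper open.
Joint ranges: [-2.63, 2.63], [-0.94, 2.18], [0.31, 2.57], [-1.31, 4.45], [0, 2.66], [-2.55, 2.55]. Speed limits (rad/s): [2.57, 2.57, 3.14, 3.14, 3.14, 3.14].

## Interface

Orientations are given as a rotation vector (axis times angle).
In Python, from workcell import bot gives the robot as it stands.
- The arm moves only by the shell command python3 jog.py 'ROWS' [OPENING] [FORCE]. ROWS is a JSON list of rows, 1 to 5 of them, each of 4 numbers: dx, dy, dz in m, then a turn about the tool's z in rad; each row shifts and turns the commanded pose from where the row before left it, along the tool's axes as they then stand; what a row does not reach is not made up. A row lasts 1/8 s, in which the tool goes at most 0.0625 m and 0.188 rad, less where a joint would pass 70% of its speed; a pose out of reach is approached as far as the arm can. OPENING is the opening from 0.0 (shut) to 1.0 (fully open), set as the command begins (- or left out keeps the last). The fingers move at their own pace and stop on an object; FORCE is the grip in N (left out, the last holds). Time passes only in rows, so rows that do not move let the fingers close. It prints the time, the measured TCP pose, the force, the opening and the grip force at its end.
- bot.read_state(): the state, without advancing time (a new reading comes with each control period).
- bot.read_camera(name): name is "scene" or "top"; returns the picture (384x512x3 uint8, red, green, blue); there is no depth.
- bot.camera_info(name): a dict with "intrinsics" (3x3 intrinsics, pixels), "extrinsics" (4x4, takes a point from camera to world coordinates). Camera axes: x right, y down, z forward; pixel columns grow to the right and rows downward; lengths in m; the calibration is good to about 2 mm. A picture is of the moment at which its call begins. camera_info takes no time and is no camera call.
- bot.finish_job(): hands the job in; it is judged then, once.
The state is a dict: "time": time; "q": joint angles; "joint_vel": joint speeds; "joint_torque": joint torques, N m; "tool_pos": TCP position; "tcp_rot": TCP orientation; "wrist_force": force on the tool from outside, world axes, zero at the start; "torque": the same for the moment, N m; "width": opening from 0.0 (shut) to 1.0 (fully open); "grip_force": force on a finger pad.
Only numpy, scipy, OpenCV 4.12 (cv2) and the standard library are available. Lean on these libraries where they do the work, as an engineer would, in place of code of your own. Each camera call takes 0.05 s, during which the arm holds its last target. There are 200 camera calls.

## Working session

There is one attempt and no reset: what is moved stays moved. The work goes in short steps, Python scripts to look and compute and a shell command to move; the robot and the scene stay as the last step left them, time stands still between calls to the robot, and variables do not carry over. Pictures are saved under pics/ and viewed, at most 10 in all, crops included, and the job is handed in when it is done.

```bash
ls; mkdir -p pics
python3 - <<'E'
from workcell import bot
import cv2
for n in("scene","top"):
    im=bot.read_camera(n); cv2.imwrite(f"pics/{n}0.png",im[:,:,::-1])
    print(n,bot.camera_info(n))
s=bot.read_state();print(s,bot.hold_point_z)
E
```

```text
jog.py
pics
workcell.py
scene {'intrinsics': array([[353.45146947,   0.        , 257.28247414],
       [  0.        , 353.45146947, 194.98730575],
       [  0.        ,   0.        ,   1.        ]]), 'extrinsics': array([[-0.077442  ,  0.67243195, -0.73609647,  1.18319808],
       [ 0.99699002,  0.04949614, -0.05967441,  0.04236541],
       [-0.00369305, -0.73850214, -0.67424102,  0.65565368],
       [ 0.        ,  0.        ,  0.        ,  1.        ]])}
top {'intrinsics': array([[407.50700624,   0.        , 255.68475876],
       [  0.        , 407.50700624, 192.29993664],
       [  0.        ,   0.        ,   1.        ]]), 'extrinsics': array([[-0.01240456, -0.9982502 ,  0.05781576,  0.51230897],
       [-0.9997816 ,  0.0114095 , -0.01750926,  0.01951448],
       [ 0.01681898, -0.05802033, -0.99817371,  1.07778247],
       [ 0.        ,  0.        ,  0.        ,  1.        ]])}
{'time': 0.1, 'q': array([ 1.14711178e+00,  2.64696008e-01,  1.60527068e+00,  3.01145284e-05,
        1.27374751e+00, -3.69234535e-02]), 'joint_vel': array([-5.33296489e-04, -8.10528235e-05, -9.66673345e-04, -1.32969841e-04,
        8.15294127e-04, -5.13864410e-05]), 'joint_torque': array([-1.73290255e-05, -5.16705287e+01, -3.68590415e+01, -7.40858877e-05,
        6.24400098e-03, -5.87299489e-07]), 'tool_pos': array([0.25432593, 0.62450691, 0.23005635]), 'tcp_rot': array([-0.60365835, -3.08252686,  0.00323367]), 'wrist_force': array([-0.380553  , -0.98787901, -1.02190236]), 'torque': array([ 0.00724734,  0.06333465, -0.06297979]), 'grip_force': 0.0, 'width': 0.9994350550640242} 0.0187
```

View pics/top0.png

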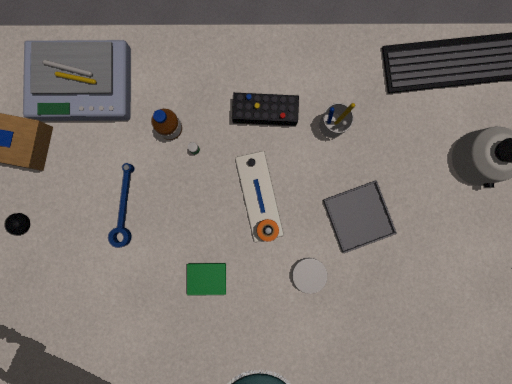

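View pics/scene0.png

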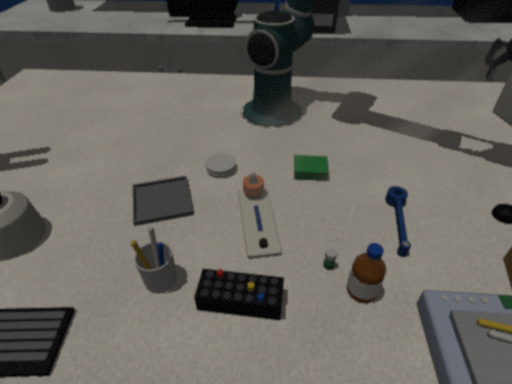

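The top view shows the tape and post at (267,230), the rest pillar at (251,162), the tray centre at (359,216), the bracket ring at (120,237) and its small end at (128,168). The scene view agrees, and the bystanders are clear of all of these. Next I'll fit silhouettes to get positions.

```bash
cat > h.py <<'E'
import cv2,numpy as np
from workcell import bot
from scipy.optimize import minimize
INF={n:bot.camera_info(n) for n in("top","scene")}
def proj(n,P):
    E=np.linalg.inv(INF[n]["extrinsics"]);P=np.atleast_2d(P)
    c=P@E[:3,:3].T+E[:3,3];u=c@INF[n]["intrinsics"].T
    return u[:,:2]/u[:,2:]
def back(n,uv,z):
    K=INF[n]["intrinsics"];E=INF[n]["extrinsics"]
    d=E[:3,:3]@np.linalg.solve(K,[uv[0],uv[1],1.]);o=E[:3,3]
    return o+d*(z-o[2])/d[2]
def cyl(x,y,r,z0,z1):
    a=np.linspace(0,2*np.pi,40,endpoint=False)
    return np.vstack([np.c_[x+r*np.cos(a),y+r*np.sin(a),0*a+z] for z in(z0,z1)])
def box(x0,x1,y0,y1,z0,z1):
    return np.array([[x,y,z] for x in(x0,x1) for y in(y0,y1) for z in(z0,z1)])
BR=[cyl(-.0505,0,.026,0,.034),cyl(.1295,0,.012,0,.034),box(-.03,.125,-.007,.007,.014,.032)]
BORE=[cyl(-.0505,0,.013,.034,.034)]
def place(P,x,y,a,z=0,):
    c,s=np.cos(a),np.sin(a);return np.c_[x+c*P[:,0]-s*P[:,1],y+s*P[:,0]+c*P[:,1],P[:,2]+z]
S=4
def sil(n,parts):
    m=np.zeros((384*S,512*S),np.uint8)
    for P in parts:
        h=cv2.convexHull(((proj(n,P)+.5)*S*16).astype(np.int32).reshape(-1,1,2));cv2.fillConvexPoly(m,h,255,shift=4)
    return cv2.resize(m,(512,384),interpolation=cv2.INTER_AREA)/255.
def fit(masks,parts,x0,z=0,step=(.01,.01,.1)):
    def f(p):return sum(np.abs(sil(n,[place(P,*p,z) for P in parts])-m).sum() for n,m in masks.items())
    x0=np.array(x0,float);sx=np.vstack([x0]+[x0+np.eye(3)[i]*step[i] for i in range(3)])
    r=minimize(f,x0,method="Nelder-Mead",options=dict(initial_simplex=sx,xatol=1e-5,fatol=.01));return r.x,r.fun
def hsv(im):return cv2.cvtColor(im,cv2.COLOR_RGB2HSV)
def near(m,c,r):
    o=np.zeros_like(m);x,y=c;o[y-r:y+r,x-r:x+r]=m[y-r:y+r,x-r:x+r];return o
E
cat > m1.py <<'E'
from h import *
I={n:cv2.imread(f"pics/{n}0.png")[:,:,::-1] for n in INF}
H={n:hsv(I[n].copy()) for n in I}
def blue(n):h=H[n];return ((h[...,0]>100)&(h[...,0]<130)&(h[...,1]>120)).astype(float)
def org(n):h=H[n];return ((h[...,0]<15)&(h[...,1]>130)).astype(float)
g0=back("top",(120,237),.034);g1=back("top",(128,168),.034);print(g0,g1,np.linalg.norm(g1-g0))
a=np.arctan2(*(g1-g0)[[1,0]]);o=g0+(g1-g0)*50.5/180
mt={"top":near(blue("top"),(122,203),50)};ms={"scene":near(blue("scene"),(400,215),38)}
for M in(mt,ms,{**mt,**ms}):print("br",fit(M,BR,[o[0],o[1],a]),[m.sum() for m in M.values()])
T=[cyl(0,0,.028,.03,.06)]
t=back("top",(267,230),.06)
mo=near(org("top"),(267,230),20);mo=cv2.morphologyEx(mo,cv2.MORPH_CLOSE,np.ones((9,9)))
print("tape",t,fit({"top":mo},T,[t[0],t[1],0]),mo.sum())
mo2=near(org("scene"),(254,185),20);mo2=cv2.morphologyEx(mo2,cv2.MORPH_CLOSE,np.ones((5,5)));print(fit({"scene":mo2},T,[t[0],t[1],0]),mo2.sum())
p=back("top",(251.5,162),.03);print("pillar",p,np.linalg.norm((p-t)[:2]))
print("tray",back("top",(359,216),.016))
v=H["top"][...,2]
print(I["top"][195:205,225:290,0][::3,::2])
st=cv2.resize(I["top"][140:260,225:405],None,fx=4.4,fy=4.4,interpolation=cv2.INTER_CUBIC)
cv2.imwrite("pics/crop1.png",st[:,:,::-1])
E
python3 m1.py
```

```text
[0.46317157 0.34669301 0.034     ] [0.6388476 0.3275119 0.034    ] 0.17672007539962087
br (array([ 0.51383251,  0.34718967, -0.11701404]), np.float64(280.8117647058823)) [np.float64(673.0)]
br (array([ 0.50745414,  0.35115661, -0.13117895]), np.float64(429.16862745098035)) [np.float64(685.0)]
br (array([ 0.51440898,  0.34603345, -0.115772  ]), np.float64(725.0156862745098)) [np.float64(673.0), np.float64(685.0)]
tape [ 0.47691683 -0.02534848  0.06      ] (array([ 0.47763056, -0.02585502,  0.06002176]), np.float64(28.88627450980392)) 384.0
(array([ 0.44684808, -0.03011382,  0.37964556]), np.float64(295.72156862745095)) 102.0
pillar [0.65162308 0.01098631 0.03      ] 0.17844464622078451
tray [ 0.50870392 -0.26828856  0.016     ]
[[148 148 148 149 153 152 155 150 147  93 169 169 173 170 172 172  69  25
   93 175 175 175 176 173 177 146 151 149 150 150 147 156 148]
 [153 155 149 156 151 149 153 150 154  92 164 171 170 173 173 175  88  21
   22 171 175 177 175 176 176 126 156 154 159 150 152 151 150]
 [147 145 148 144 154 152 152 149 152 152 126 169 170 169 170 171 172  23
   28 161 175 177 176 176 176 158 153 152 149 153 152 151 150]
 [148 146 150 152 156 151 155 152 152 150  74 168 172 171 172 173 172  66
   20  43 174 175 175 178 175 177 153 152 156 151 152 150 152]]
```

View pics/crop1.png

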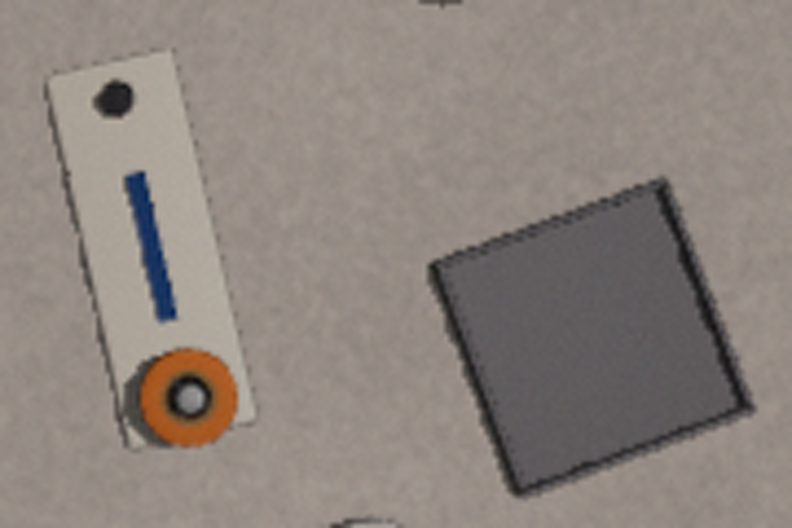

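The crop shows the tape hole and post tip at crop (190,398), the pillar at (115,98), the stripe centre at (151,247) and the tray centred near (591,337). I'll refine the bracket and stand fits.

```bash
cat > m2.py <<'E'
from h import *
I={n:cv2.imread(f"pics/{n}0.png")[:,:,::-1].copy() for n in INF}
up=lambda c:np.array([225+(c[0]+.5)/4.4-.5,140+(c[1]+.5)/4.4-.5])
tip=back("top",up((190,398)),.084);pil=back("top",up((115,98)),.03);ctr=back("top",up((151,247)),.0145)
print("tip",tip,"pil",pil,"ctr",ctr,"mid",(tip+pil)/2,np.linalg.norm((tip-pil)[:2]))
tr=[back("top",up(c),.016) for c in((433,264),(662,180),(750,408),(518,493))]
print("tray",np.mean(tr,0),[np.linalg.norm(tr[i]-tr[i-1]).round(4) for i in range(4)],tr)
# plate + tape/pillar silhouettes
p=I["top"].astype(int)
m=near(((p[...,0]>162)|(p[...,0]<60)|(p[...,0]-p[...,2]>60)).astype(np.uint8),(260,197),52)
m[:, :228]=0; m[:,290:]=0
m=cv2.morphologyEx(m,cv2.MORPH_OPEN,np.ones((3,3)));m=cv2.morphologyEx(m,cv2.MORPH_CLOSE,np.ones((9,9))).astype(float)
d=(pil-tip);a=np.arctan2(d[1],d[0])
ST=[box(-.115,.115,-.04,.04,0,.014),cyl(-.09,0,.028,.03,.06),cyl(-.09,0,.02,.014,.03),cyl(.09,0,.01,.014,.03)]
print("stand",fit({"top":m},ST,[ctr[0],ctr[1],a]),m.sum(),a)
M={}
for n,c,r in(("top",(122,203),55),("scene",(400,220),45)):
    q=I[n].astype(int);b=(q[...,2]-q[...,0]>12).astype(np.uint8);b=near(b,c,r)
    if n=="scene":b[:,:383]=0;b[240:,:395]=0
    k,l,s,_=cv2.connectedComponentsWithStats(b);b=(l==1+np.argmax(s[1:,4])).astype(np.uint8)
    cs,_=cv2.findContours(b,cv2.RETR_EXTERNAL,cv2.CHAIN_APPROX_NONE);b=cv2.drawContours(b,cs,-1,1,-1)
    M[n]=b.astype(float);x,y,f=fit({n:M[n]},BR,[.513,.347,-.115]),0,0
    print(n,x,b.sum())
print("both",fit(M,BR,[.513,.347,-.115]))
E
python3 m2.py
```

```text
tip [ 0.47756113 -0.02622324  0.084     ] pil [0.65193849 0.01292261 0.03      ] ctr [ 0.56476916 -0.0075103   0.0145    ] mid [ 0.56474981 -0.00665032  0.057     ] 0.1787172642458695
tray [ 0.50890298 -0.26804949  0.016     ] [np.float64(0.1439), np.float64(0.1465), np.float64(0.1446), np.float64(0.1475)] [array([ 0.55264116, -0.17496685,  0.016     ]), array([ 0.60122022, -0.31322408,  0.016     ]), array([ 0.46495637, -0.36169418,  0.016     ]), array([ 0.41679415, -0.22231284,  0.016     ])]
stand (array([ 0.56501895, -0.00927518,  0.22765617]), np.float64(348.3333333333333)) 2389.0 0.22082833772707516
top (array([ 0.51352011,  0.34807263, -0.11137461]), np.float64(101.67843137254903)) 855
scene (array([ 0.51146936,  0.35007469, -0.12901257]), np.float64(187.78039215686275)) 702
both (array([ 0.51323108,  0.34872248, -0.12104597]), np.float64(296.6705882352941))
```

```bash
cat > go.py <<'E'
import sys,numpy as np
from workcell import bot
from scipy.spatial.transform import Rotation as R
s=bot.read_state();r=R.from_rotvec(s["tcp_rot"]);M=r.as_matrix()
t=np.array([float(v) for v in sys.argv[1:4]])
print("t",round(s["time"],2),"pos",s["tool_pos"].round(4),"z",M[:,2].round(3),"yang",np.arctan2(M[1,1],M[0,1]).round(4),"F",s["wrist_force"].round(1),"w",round(s["width"],3),"g",round(s["grip_force"],1))
print("d_tool",(M.T@(t-s["tool_pos"])).round(4))
if len(sys.argv)>4:
    d=np.arctan2(M[1,1],M[0,1])-float(sys.argv[4]);print("turn",round((d+np.pi/2)%np.pi-np.pi/2,4))
E
python3 go.py .4775 -.026 .14
```

```text
t 0.1 pos [0.2543 0.6245 0.2301] z [-0.001 -0.002 -1.   ] yang 1.184 F [-0.4 -1.  -1. ] w 0.999 g 0.0
d_tool [-0.4521 -0.5181  0.0911]
```

```bash
R='[[-0.03,-0.0345,0.004,0],[-0.03,-0.0345,0.004,0],[-0.03,-0.0345,0.004,0],[-0.03,-0.0345,0.004,0],[-0.03,-0.0345,0.004,0]]'; true
python3 jog.py '[[-0.03,-0.0345,0.004,0],[-0.03,-0.0345,0.004,0],[-0.03,-0.0345,0.004,0],[-0.03,-0.0345,0.004,0],[-0.03,-0.0345,0.004,0]]'
python3 jog.py '[[-0.03,-0.0345,0.004,0],[-0.03,-0.0345,0.004,0],[-0.03,-0.0345,0.004,0],[-0.03,-0.0345,0.004,0],[-0.03,-0.0345,0.004,0]]'
python3 jog.py '[[-0.03,-0.0345,0.004,0],[-0.03,-0.0345,0.004,0],[-0.03,-0.0345,0.004,0],[-0.03,-0.0345,0.004,0],[0,0,0,0]]'
python3 go.py .4775 -.026 .14
```

```text
time: 0.72
tool_pos: [0.3285, 0.4071, 0.2106]
tcp_rot: [-0.603, -3.083, 0.001]
wrist_force: [0.6, -0.3, -0.7]
width: 0.997
grip_force: 0.0
time: 1.35
tool_pos: [0.4023, 0.1909, 0.1909]
tcp_rot: [-0.603, -3.083, 0.0]
wrist_force: [-0.1, 0.1, 0.3]
width: 1.001
grip_force: 0.0
time: 1.98
tool_pos: [0.4615, 0.0169, 0.1747]
tcp_rot: [-0.61, -3.081, 0.001]
wrist_force: [-0.5, 0.8, -0.7]
width: 1.0
grip_force: 0.0
t 1.98 pos [0.4615 0.0169 0.1747] z [-0.001 -0.001 -1.   ] yang 1.1796 F [-0.5  0.8 -0.7] w 1.0 g 0.0
d_tool [-0.0311 -0.0335  0.0347]
```

```bash
python3 jog.py '[[-0.0155,-0.0168,0.02,0],[-0.0155,-0.0167,0.02,0],[0,0,0,0]]'
python3 go.py .4775 -.026 .03
python3 - <<'E'
from h import *
a,b=bot.read_camera("top"),bot.read_camera("scene")
a=cv2.resize(a[170:290,195:335],None,fx=4,fy=4,interpolation=cv2.INTER_CUBIC)
b=cv2.resize(b[110:230,190:250+70],None,fx=4,fy=4,interpolation=cv2.INTER_CUBIC)
cv2.imwrite("pics/g1.png",np.hstack([a[:,:400],b[:,:400]])[:,:,::-1])
E
```

```text
time: 2.35
tool_pos: [0.4758, -0.0232, 0.1334]
tcp_rot: [-0.605, -3.078, 0.0]
wrist_force: [-0.2, 0.1, 0.0]
width: 1.0
grip_force: 0.0
t 2.35 pos [ 0.4758 -0.0232  0.1334] z [-0.004  0.001 -1.   ] yang 1.1827 F [-0.2  0.1  0. ] w 1.0 g 0.0
d_tool [-0.003  -0.0019  0.1034]
```

View pics/g1.png

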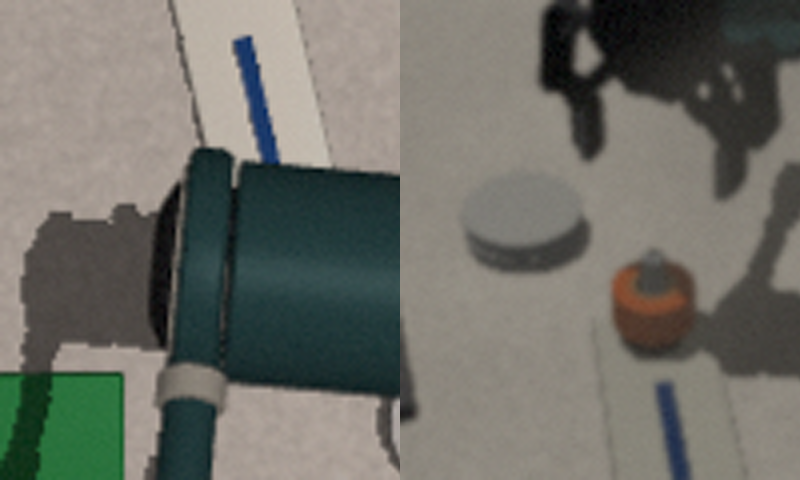

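In the scene crop the fingers at about x=585 and x=730 straddle the tape at 653. The arm hides the view from above. Going down.

```bash
python3 jog.py '[[-0.002,-0.001,0.034,0],[-0.001,-0.001,0.034,0],[0,0,0.028,0],[0,0,0,0],[0,0,0,0]]'
python3 go.py .4775 -.026 .03
```

```text
time: 3.08
tool_pos: [0.4807, -0.0258, 0.0408]
tcp_rot: [0.602, 3.081, 0.001]
wrist_force: [0.4, 0.3, 0.5]
width: 1.002
grip_force: 0.0
t 3.08 pos [ 0.4807 -0.0258  0.0408] z [ 0.002 -0.    -1.   ] yang 1.1849 F [0.4 0.3 0.5] w 1.002 g 0.0
d_tool [ 0.0029 -0.0014  0.0108]
```

```bash
python3 jog.py '[[0.0025,-0.001,0.009,0],[0,0,0,0],[0,0,0,0]]'
python3 go.py .4775 -.026 .03
```

```text
time: 3.45
tool_pos: [0.477, -0.0264, 0.0306]
tcp_rot: [0.604, 3.082, 0.0]
wrist_force: [-0.8, -0.2, -0.4]
width: 0.997
grip_force: 0.0
t 3.45 pos [ 0.477  -0.0264  0.0306] z [ 0. -0. -1.] yang 1.1838 F [-0.8 -0.2 -0.4] w 0.997 g 0.0
d_tool [-0.0004  0.0005  0.0006]
```

```bash
python3 jog.py '[[0,0,0,0],[0,0,0,0],[0,0,0,0],[0,0,0,0],[0,0,0,0]]' 0.0 40
python3 jog.py '[[0,0,0,0],[0,0,0,0]]'
python3 go.py .4775 -.026 .12
```

```text
time: 4.08
tool_pos: [0.4771, -0.0264, 0.0309]
tcp_rot: [0.604, 3.083, -0.0]
wrist_force: [-2.4, 0.6, 4.5]
width: 0.655
grip_force: 42.1
time: 4.32
tool_pos: [0.4771, -0.0264, 0.0309]
tcp_rot: [0.604, 3.083, -0.0]
wrist_force: [-1.7, -0.3, 5.3]
width: 0.652
grip_force: 42.1
t 4.33 pos [ 0.4771 -0.0264  0.0309] z [ 0. -0. -1.] yang 1.184 F [-1.7 -0.3  5.3] w 0.652 g 42.1
d_tool [-0.0002  0.0006 -0.0891]
```

Width 0.652 × 85 = 55.4 mm, which matches the tape. Lifting straight up.

```bash
python3 jog.py '[[0,0,-0.015,0],[0,0,-0.02,0],[0,0,-0.025,0],[0,0,-0.025,0],[0,0,-0.02,0]]'
python3 jog.py '[[0,0,0,0],[0,0,0,0]]'
python3 go.py .509 -.268 .12
python3 - <<'E'
from h import *
b=bot.read_camera("scene")
cv2.imwrite("pics/l1.png",cv2.resize(b[100:230,160:330],None,fx=3,fy=3,interpolation=cv2.INTER_CUBIC)[:,:,::-1])
E
```

```text
time: 4.95
tool_pos: [0.4773, -0.0263, 0.1372]
tcp_rot: [0.603, 3.081, 0.0]
wrist_force: [0.4, -0.5, -1.3]
width: 0.649
grip_force: 42.5
time: 5.2
tool_pos: [0.4763, -0.0263, 0.1349]
tcp_rot: [-0.604, -3.082, 0.0]
wrist_force: [-0.3, -0.1, -0.3]
width: 0.654
grip_force: 42.5
t 5.2 pos [ 0.4763 -0.0263  0.1349] z [-0.001  0.    -1.   ] yang 1.1839 F [-0.3 -0.1 -0.3] w 0.654 g 42.5
d_tool [-0.1215 -0.2116  0.0148]
```

View pics/l1.png

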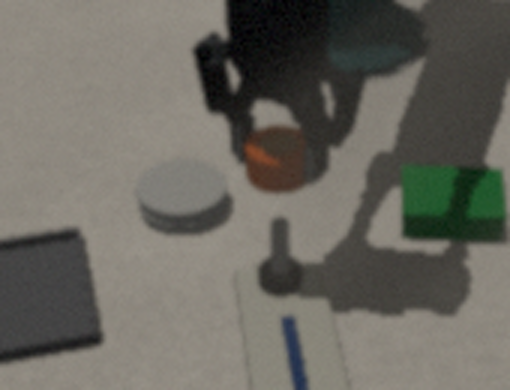

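The tape (crop (278,158)) is held level, clear above the bare post (tip at (279,221)). Moving to the tray.

```bash
python3 jog.py '[[-0.012,-0.021,0,0],[-0.022,-0.038,0,0],[-0.022,-0.038,0,0],[-0.022,-0.038,0,0],[-0.022,-0.038,0,0]]'
python3 jog.py '[[-0.0215,-0.0386,0,0],[0,0,0.03,0],[0,0,0.03,0],[0,0,0.02,0],[0,0,0,0]]'
python3 go.py .509 -.268 .008
```

```text
time: 5.88
tool_pos: [0.5033, -0.2252, 0.1337]
tcp_rot: [-0.603, -3.081, -0.001]
wrist_force: [0.8, -0.2, -0.0]
width: 0.65
grip_force: 42.5
time: 6.5
tool_pos: [0.5074, -0.2668, 0.0525]
tcp_rot: [-0.603, -3.078, -0.003]
wrist_force: [-0.2, -0.2, 0.2]
width: 0.648
grip_force: 42.6
t 6.5 pos [ 0.5074 -0.2668  0.0525] z [-0.005  0.003 -1.   ] yang 1.1842 F [-0.2 -0.2  0.2] w 0.648 g 42.6
d_tool [-0.0021 -0.0005  0.0445]
```

```bash
python3 jog.py '[[0,0,0.02,0],[0,0,0.016,0],[0,0,0.006,0],[0,0,0,0],[0,0,0,0]]'
python3 go.py .509 -.268 .006
```

```text
time: 7.12
tool_pos: [0.51, -0.2684, 0.0138]
tcp_rot: [0.604, 3.082, -0.001]
wrist_force: [-1.1, 0.5, -0.1]
width: 0.65
grip_force: 42.6
t 7.12 pos [ 0.51   -0.2684  0.0138] z [ 0.001 -0.001 -1.   ] yang 1.184 F [-1.1  0.5 -0.1] w 0.65 g 42.6
d_tool [ 0.0011 -0.      0.0078]
```

```bash
python3 jog.py '[[0,0,0.005,0],[0,0,0.0025,0],[0,0,0,0],[0,0,0,0]]'
python3 go.py .509 -.268 .006
```

```text
time: 7.62
tool_pos: [0.5096, -0.2682, 0.0059]
tcp_rot: [0.604, 3.083, -0.0]
wrist_force: [-1.2, 0.9, 0.8]
width: 0.654
grip_force: 42.7
t 7.62 pos [ 0.5096 -0.2682  0.0059] z [ 0. -0. -1.] yang 1.184 F [-1.2  0.9  0.8] w 0.654 g 42.7
d_tool [ 0.0006 -0.     -0.0001]
```

```bash
python3 jog.py '[[0,0,0,0],[0,0,0,0],[0,0,0,0]]' 0.88
python3 jog.py '[[0,0,-0.02,0],[0,0,-0.04,0],[0,0,-0.05,0],[0,0,-0.05,0],[0,0,-0.05,0]]'
python3 go.py .5135 .348 .22 1.458
```

```text
time: 8.0
tool_pos: [0.5094, -0.2681, 0.0057]
tcp_rot: [-0.604, -3.083, -0.0]
wrist_force: [0.4, 0.1, 0.1]
width: 0.88
grip_force: 0.0
time: 8.62
tool_pos: [0.5095, -0.2681, 0.2192]
tcp_rot: [0.603, 3.081, -0.001]
wrist_force: [1.0, -1.2, -0.6]
width: 0.874
grip_force: 0.0
t 8.62 pos [ 0.5095 -0.2681  0.2192] z [ 0.002 -0.001 -1.   ] yang 1.184 F [ 1.  -1.2 -0.6] w 0.874 g 0.0
d_tool [ 0.2287  0.5721 -0.0014]
turn -0.274
```

```bash
python3 jog.py '[[0.016,0.04,0,0],[0.0175,0.044,0,0],[0.0175,0.044,0,0],[0.0175,0.044,0,0],[0.0175,0.044,0,0]]'
python3 jog.py '[[0.0175,0.044,0,0],[0.0175,0.044,0,0],[0.0175,0.044,0,0],[0.0175,0.044,0,0],[0.0175,0.044,0,0]]'
python3 jog.py '[[0.0175,0.044,0,0],[0.0175,0.044,0,0],[0.0175,0.044,0,0],[0,0,0.03,-0.137],[0,0,0.03,-0.137]]'
python3 jog.py '[[0,0,0,0],[0,0,0,0]]'
python3 go.py .5135 .348 .1 1.458
python3 - <<'E'
from h import *
a,b=bot.read_camera("top"),bot.read_camera("scene")
cv2.imwrite("pics/top2.png",a[:,:,::-1]);cv2.imwrite("pics/scene2.png",b[:,:,::-1])
x=cv2.resize(a[140:280,290:430],(560,560),interpolation=cv2.INTER_CUBIC)
y=cv2.resize(b[120:260,370:430],(240,560),interpolation=cv2.INTER_CUBIC)
cv2.imwrite("pics/v2.png",np.hstack([x,y])[:,:,::-1])
E
```

```text
time: 9.25
tool_pos: [0.5114, -0.0342, 0.2176]
tcp_rot: [0.604, 3.081, 0.0]
wrist_force: [0.4, -0.1, -0.2]
width: 0.876
grip_force: 0.0
time: 9.88
tool_pos: [0.5133, 0.2028, 0.2176]
tcp_rot: [0.603, 3.081, 0.002]
wrist_force: [0.8, -0.4, 0.2]
width: 0.883
grip_force: 0.0
time: 10.5
tool_pos: [0.5149, 0.3446, 0.1573]
tcp_rot: [0.167, 3.135, 0.003]
wrist_force: [-0.4, 0.3, -0.6]
width: 0.88
grip_force: 0.0
time: 10.75
tool_pos: [0.5152, 0.3435, 0.1577]
tcp_rot: [0.181, 3.135, 0.002]
wrist_force: [0.5, -0.5, -0.0]
width: 0.879
grip_force: 0.0
t 10.75 pos [0.5152 0.3435 0.1577] z [ 0.002  0.001 -1.   ] yang 1.4555 F [ 0.5 -0.5 -0. ] w 0.879 g 0.0
d_tool [0.0023 0.0042 0.0577]
turn -0.0025
```

View pics/v2.png

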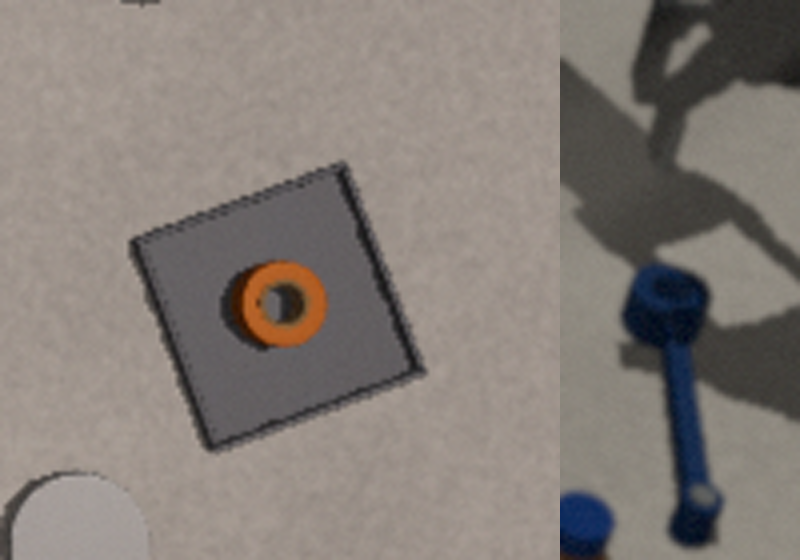

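The tape lies flat in the tray centre, and the bracket hasn't moved. Descending on the balance point.

```bash
python3 jog.py '[[0.0023,0.0042,0.04,0],[0,0,0.05,0],[0,0,0.03,0],[0,0,0,0],[0,0,0,0]]'
python3 go.py .5135 .348 .005 1.456
```

```text
time: 11.48
tool_pos: [0.5143, 0.3485, 0.0381]
tcp_rot: [0.178, 3.134, 0.003]
wrist_force: [-0.3, -0.7, 0.9]
width: 0.879
grip_force: 0.0
t 11.47 pos [0.5143 0.3485 0.0381] z [ 0.003  0.002 -1.   ] yang 1.4574 F [-0.3 -0.7  0.9] w 0.879 g 0.0
d_tool [ 0.0008 -0.0007  0.0331]
turn 0.0014
```

Run:
```python
from h import *
I=cv2.imread("pics/top2.png")[:,:,::-1]
cv2.imwrite("pics/p2.png",cv2.resize(I[145:250,225:295],None,fx=5.6,fy=5.6,interpolation=cv2.INTER_CUBIC)[:,:,::-1])
```

```text
(no output)
```

View pics/p2.png

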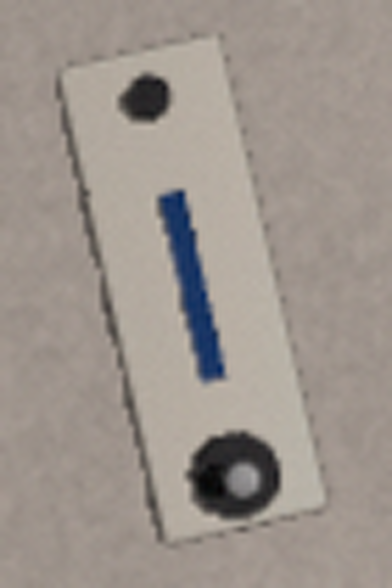

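The bare stand is now visible: post tip at crop (242,481), shoulder at (236,475), pillar at (147,98), all consistent with before.

```bash
python3 jog.py '[[0.0008,-0.0005,0.02,0],[0,0,0.0095,0],[0,0,0,0],[0,0,0,0],[0,0,0,0]]'
python3 go.py .5135 .348 .005 1.456
python3 - <<'E'
from h import *
for n,uv,z in(("tip",(267.8,230.5),.084),("shoulder",(266.7,229.4),.03),("pillar",(250.8,162.1),.03)):print(n,back("top",uv,z))
print("tip scene",back("scene",(253,173.7),.084))
E
```

```text
time: 12.1
tool_pos: [0.5122, 0.3475, 0.0067]
tcp_rot: [0.177, 3.136, 0.001]
wrist_force: [0.7, -0.5, 0.8]
width: 0.88
grip_force: 0.0
t 12.1 pos [0.5122 0.3475 0.0067] z [ 0.001  0.    -1.   ] yang 1.4581 F [ 0.7 -0.5  0.8] w 0.88 g 0.0
d_tool [-0.0012  0.0007  0.0017]
turn 0.0021
tip [ 0.47651515 -0.02621952  0.084     ]
shoulder [ 0.47741591 -0.02592289  0.03      ]
pillar [0.65138129 0.01279981 0.03      ]
tip scene [ 0.47906285 -0.02547854  0.084     ]
```

```bash
python3 jog.py '[[0,0,0.001,0],[0,0,0,0],[0,0,0,0],[0,0,0,0],[0,0,0,0]]' 0.0 90
python3 jog.py '[[0,0,0,0],[0,0,0,0],[0,0,0,0],[0,0,0,0],[0,0,0,0]]'
python3 jog.py '[[0,0,-0.005,0],[0,0,-0.01,0],[0,0,-0.01,0],[0,0,0,0],[0,0,0,0]]'
python3 go.py .5135 .348 .15 1.456
python3 -c "
from workcell import bot;print(bot.read_state()['torque'])"
```

```text
time: 12.72
tool_pos: [0.5119, 0.3475, 0.0056]
tcp_rot: [0.177, 3.136, 0.001]
wrist_force: [-1.2, -0.2, 2.3]
width: 0.146
grip_force: 88.5
time: 13.35
tool_pos: [0.5119, 0.3475, 0.0056]
tcp_rot: [0.177, 3.136, 0.001]
wrist_force: [-2.0, 1.4, 4.7]
width: 0.147
grip_force: 88.8
time: 13.98
tool_pos: [0.5118, 0.3471, 0.0304]
tcp_rot: [0.177, 3.137, 0.0]
wrist_force: [0.4, -0.5, -6.0]
width: 0.145
grip_force: 88.0
t 13.97 pos [0.5118 0.3471 0.0304] z [ 0. -0. -1.] yang 1.458 F [ 0.4 -0.5 -6. ] w 0.145 g 88.0
d_tool [-0.0016  0.0011 -0.1196]
turn 0.002
[-0.01550701  0.05386015  0.03720613]
```

```bash
python3 jog.py '[[0,0,-0.02,0],[0,0,-0.04,0],[0,0,-0.04,0],[0,0,-0.04,0],[0,0,-0.02,0]]'
python3 jog.py '[[0,0,0,0],[0,0,0,0],[0,0,0,0]]'
python3 -c "
import math;a=.2195;print(.4775+.0505*math.cos(a),-.026+.0505*math.sin(a))"
python3 go.py .5268 -.015 .19 1.7903
python3 - <<'E'
from h import *
a,b=bot.read_camera("top"),bot.read_camera("scene")
cv2.imwrite("pics/top3.png",a[:,:,::-1]);cv2.imwrite("pics/scene3.png",b[:,:,::-1])
x=cv2.resize(a[150:270,60:180],(400,400),interpolation=cv2.INTER_CUBIC)
y=cv2.resize(b[110:230,350:470],(400,400),interpolation=cv2.INTER_CUBIC)
cv2.imwrite("pics/v3.png",np.hstack([x,y])[:,:,::-1])
E
```

```text
time: 14.6
tool_pos: [0.5133, 0.3481, 0.1946]
tcp_rot: [0.177, 3.132, 0.005]
wrist_force: [0.2, -0.3, -6.5]
width: 0.146
grip_force: 88.5
time: 14.98
tool_pos: [0.5104, 0.3463, 0.1876]
tcp_rot: [-0.177, -3.133, 0.004]
wrist_force: [-0.7, 0.9, -6.8]
width: 0.145
grip_force: 88.5
0.5267883253285962 -0.015004046821559437
t 14.97 pos [0.5104 0.3463 0.1876] z [-0.004 -0.002 -1.   ] yang 1.4581 F [-0.7  0.9 -6.8] w 0.145 g 88.5
d_tool [-0.0569 -0.3572 -0.0016]
turn -0.3322
```

View pics/v3.png

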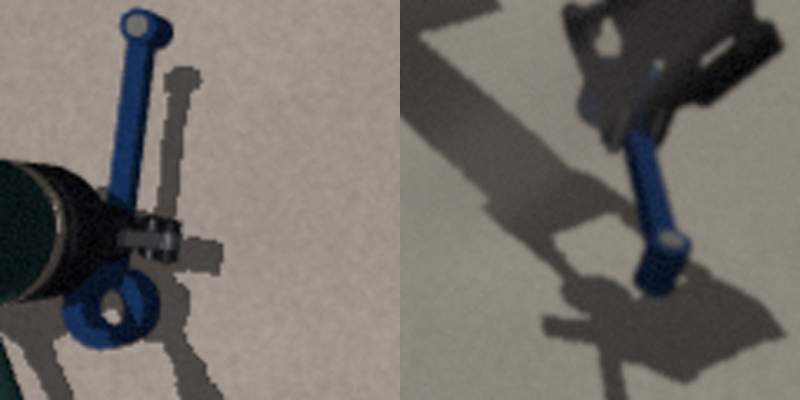

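The bracket hangs level. The disc is at top crop (136,26) and scene crop (271,239), and the ring is at top crop (112,305). I'll triangulate the disc to check level and grip offset.

```bash
cat > tri.py <<'E'
from h import *
def tri(u,v):
    P={n:INF[n]["intrinsics"]@np.linalg.inv(INF[n]["extrinsics"])[:3] for n in INF}
    X=cv2.triangulatePoints(P["top"],P["scene"],np.float64(u).reshape(2,1),np.float64(v).reshape(2,1)).ravel();return X[:3]/X[3]
E
python3 - <<'E'
from tri import *
a=cv2.imread("pics/top3.png").astype(int);b=cv2.imread("pics/scene3.png").astype(int)
def disc(im,c):
    m=np.zeros(im.shape[:2]);x,y=c;s=im[y-6:y+7,x-6:x+7];g=(s[...,2]>75)*((s[...,0]-s[...,2])<25)
    yy,xx=np.mgrid[-6:7,-6:7];g=g*((xx**2+yy**2)<36);k,l,st,ce=cv2.connectedComponentsWithStats(g.astype(np.uint8));i=l[6,6];return (ce[i]+[x-6,y-6],st[i,4],i)
da=disc(a,(100,157));db=disc(b,(431,181));print(da,db)
X=tri((100.45,157.45),(430.95,181.35));print("disc",X)
s=bot.read_state();t=s["tool_pos"];y=-.113
print("expected",t+np.array([.1295*np.cos(y),.1295*np.sin(y),.034-.0056]))
n=t+np.array([-.0505*np.cos(y),-.0505*np.sin(y),0])
for r,z in((.026,.0284),(.013,.0284),(.013,-.0056)):
    q=proj("top",place(cyl(0,0,r,0,0),n[0],n[1],0,t[2]+z));lo,hi=q.min(0),q.max(0);print("ring r",r,z,((lo-[60,150])*400/120).round(),((hi-[60,150])*400/120).round())
E
```

```text
(array([100.58064516, 157.25806452]), np.int32(31), np.int32(3)) (array([432.675, 179.825]), np.int32(40), np.int32(1))
disc [0.63997506 0.33250484 0.21586049]
expected [0.63954952 0.33200076 0.21661052]
ring r 0.026 0.0284 [ 57. 267.] [141. 351.]
ring r 0.013 0.0284 [ 78. 288.] [120. 330.]
ring r 0.013 -0.0056 [ 99. 286.] [139. 326.]
```

Disc measured within 1 mm of expected, so it is level and the grip offset is known. Carrying it to the stand.

```bash
python3 jog.py '[[-0.003,-0.0182,0,0],[-0.0063,-0.0397,0,0],[-0.0063,-0.0397,0,0],[-0.0063,-0.0397,0,0],[-0.0063,-0.0397,0,0]]'
python3 jog.py '[[-0.0063,-0.0397,0,0],[-0.0063,-0.0397,0,0],[-0.0063,-0.0397,0,0],[-0.0063,-0.0397,0,0],[-0.003,-0.02,0,0]]'
python3 jog.py '[[0,0,0,-0.08],[0,0,0,-0.1],[0,0,0,-0.1],[0,0,0,-0.052],[0,0,0,0]]'
python3 jog.py '[[0,0,0,0],[0,0,0,0],[0,0,0,0]]'
python3 go.py .5268 -.015 .1196 1.7903
```

```text
time: 15.7
tool_pos: [0.5195, 0.1659, 0.19]
tcp_rot: [-0.177, -3.136, 0.001]
wrist_force: [0.7, 0.3, -6.1]
width: 0.144
grip_force: 88.6
time: 16.32
tool_pos: [0.5271, -0.0155, 0.1901]
tcp_rot: [-0.18, -3.136, 0.002]
wrist_force: [-0.3, 0.9, -5.7]
width: 0.148
grip_force: 88.8
time: 16.95
tool_pos: [0.5272, -0.0134, 0.19]
tcp_rot: [0.342, -3.122, 0.0]
wrist_force: [-0.4, 0.0, -6.0]
width: 0.146
grip_force: 88.7
time: 17.32
tool_pos: [0.5278, -0.0127, 0.1903]
tcp_rot: [0.343, -3.123, -0.0]
wrist_force: [-0.2, 0.5, -6.2]
width: 0.147
grip_force: 88.7
t 17.32 pos [ 0.5278 -0.0127  0.1903] z [-0.  0. -1.] yang 1.7898 F [-0.2  0.5 -6.2] w 0.147 g 88.7
d_tool [ 0.0014 -0.0021  0.0707]
turn -0.0005
```

```bash
python3 jog.py '[[0.0014,-0.0021,0.015,0],[0,0,0.025,0],[0,0,0.02,0],[0,0,0.01,0],[0,0,0,0]]'
python3 jog.py '[[0,0,0,0],[0,0,0,0],[0,0,0,0],[0,0,0,0]]'
python3 go.py .5268 -.015 .1196 1.7903
python3 - <<'E'
from h import *
a,b=bot.read_camera("top"),bot.read_camera("scene")
cv2.imwrite("pics/top4.png",a[:,:,::-1]);cv2.imwrite("pics/scene4.png",b[:,:,::-1])
x=cv2.resize(a[145:265,205:325],(400,400),interpolation=cv2.INTER_CUBIC)
y=cv2.resize(b[140:260,200:320],(400,400),interpolation=cv2.INTER_CUBIC)
cv2.imwrite("pics/v4.png",np.hstack([x,y])[:,:,::-1])
E
```

```text
time: 17.95
tool_pos: [0.5259, -0.015, 0.1189]
tcp_rot: [0.343, -3.12, -0.001]
wrist_force: [-0.4, 0.2, -6.2]
width: 0.142
grip_force: 88.7
time: 18.45
tool_pos: [0.5271, -0.0151, 0.1207]
tcp_rot: [-0.344, 3.122, -0.0]
wrist_force: [0.9, 0.2, -6.3]
width: 0.142
grip_force: 88.7
t 18.45 pos [ 0.5271 -0.0151  0.1207] z [ 0.001 -0.    -1.   ] yang 1.79 F [ 0.9  0.2 -6.3] w 0.142 g 88.7
d_tool [0.0003 0.0001 0.0011]
turn -0.0003
```

View pics/v4.png

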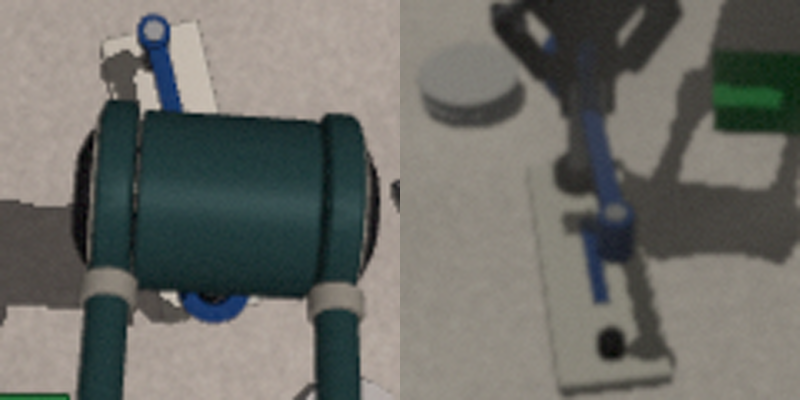

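The disc is at top crop (153,30) and scene crop (216,213), and the ring's lower edge in top is at (215,322). Final check against the targets.

Run:
```python
from tri import *
print("disc",tri((250.55,153.65),(264.45,203.55)),"want [.6517 .0129 .149]")
for z in(.115,.149):
    q=(proj("top",cyl(.4775,-.026,.026,z,z))-[205,145])*400/120;print("ring want",q.min(0).round(),q.max(0).round())
print("disc want px",((proj("top",[.6532,.0132,.149])-[205,145])/.3).round(1),((proj("scene",[.6532,.0132,.149])-[200,140])/.3).round(1))
```

```text
disc [0.65510987 0.0141008  0.14891224] want [.6517 .0129 .149]
ring want [174. 248.] [248. 322.]
ring want [175. 249.] [252. 325.]
disc want px [[152.9  31.6]] [[213.2 209.5]]
```

```bash
python3 -c "
from workcell import bot
print(bot.read_state()['joint_vel'].round(3));print(bot.finish_job())"
```

```text
[-0.001  0.001  0.002 -0.002  0.    -0.   ]
the job is handed in; nothing more can be done
None
```

The job is handed in at about 18.5 s of the 58 s: the tape lies flat in the tray, and the bracket is held level and still, ring within about 1–2 mm of the post's axis, underside about 3.1 cm above its tip, small end over the rest pillar.

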